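Turn the half-moon tub to the front of the modelling turntable

TASK

Four white plastic parts stand on the small turntable on the cutting mat: push the lugs on its rim round with a fingertip until the half-moon tub is at the front, centred on the line of the flat black arrow that sticks out from under the disc. Push the turntable gently and do not grip it; do not touch or lift any of the parts that ride on it, and leave everything standing around it where it is. When the tub is at the front and the turntable is still, take the hand clear.

Things in the scene. Friction and masses are not known exactly. Their poses are not given: they have to be found in the camera images.
- stand: Black foot of the turntable, fixed, 170 mm across, 22 mm high, with a flat black arrow (10 mm high, head 54 mm wide) lying on the mat and sticking out from under the disc at the FRONT, its point 200 mm from the axis. Origin: on the turntable's axis at table height, z up. The arrow points along the foot's own -x axis: this is the front line. Turned up to 0.5 rad either way from start to start.
- disc (a joint): Angle of the grey disc about the vertical axis, rad, growing counter-clockwise seen from above, no stops either way. Disc 220 mm in diameter, top 60 mm and underside 42 mm above the table. At value q its lugs point at q + k*60 degrees from the foot's +x axis. A sideways push of 1 to 2 N on a lug turns it; friction stops it as soon as the push ends.
- lug (a point): Middle of the free length of one of the six equal straight push lugs on the disc's rim (the one at angle q from the foot's +x), at mid height. Each lug is 12 mm wide, sticks out from 110 to 150 mm from the axis and spans 42 to 60 mm above the table; they stand 60 degrees apart. Under them is free room down to the table and the arrow.
- hub (a point): Centre of the disc's top face, on the turntable's axis, 60 mm above the table.
- tub_center (a point): The half-moon (D-shaped) open tub of white plastic, loose on the disc about 60 mm from the axis: flat wall 56 mm long, curved wall of radius 28 mm, 30 mm high, 40 g. Point: centroid of the half-moon (12 mm from the flat wall), half-way up. It must stand at the front; which way its flat wall faces does not matter. It rides round with the disc; must not be touched itself.
- pot_center (a point): Round open pot of white plastic on the disc, 48 mm across, 30 mm high; point on its axis, half-way up. Loose; rides round with the disc; must not be touched itself.
- tray_center (a point): Square open tray of white plastic on the disc, 42 x 42 mm, 28 mm high; point at its centre, half-way up. Loose; rides round with the disc; must not be touched itself.
- angle_center (a point): L-shaped angle piece of white plastic on the disc, 36 x 36 mm foot with one 30 mm high upright flange; point above the middle of its foot, 15 mm above the disc. Loose; rides round with the disc; must not be touched itself.
- glue: White glue bottle, 36 mm across, 85 mm high; origin at the centre of its underside. Loose; to be left where it stands.
- jar: Small jar, 38 mm across, 45 mm high; origin at the centre of its underside. Loose; to be left where it stands.
- driver: Screwdriver lying on the mat, 150 mm long; origin under its middle, x along it. Loose; to be left where it stands.
- brush: Brush lying on the mat, 160 mm long; origin under its middle, x along it. Loose; to be left where it stands.
- ruler: Steel ruler lying flat, 150 x 26 x 4 mm; origin at the centre of its underside, x along it. Loose; to be left where it stands.
- sander: Cork sanding block, 70 x 35 x 24 mm; origin at the centre of its underside, x along its length. Loose; to be left where it stands.
- scrap: Curved piece of broken white plastic standing on its edge, about 55 mm long, 26 mm high; origin beside it on the mat, within its curve. Loose; to be left where it stands.
Not all that is in view belongs to the job. Leave any blue, orange or purple look-alike of the part that bears pot_center alone.

How it is judged:
At the end, for the whole second after the job is handed in: The half-moon tub's centre lies on the arrow side of the axis within 11 mm of the arrow's line (about 10 degrees), at least 35 mm out from the axis; the disc is at rest; all four parts still stand upright on the disc (x of tub_center in the frame of stand below -0.035 m and y of tub_center in the frame of stand between -0.011 and 0.011 m and velocity of joint disc between -0.05 and 0.05 rad/s and z of each of tub_center, pot_center, tray_center, angle_center in the frame of stand above 0.068 m and horizontal distance between each of tub_center, pot_center, tray_center, angle_center and hub below 0.095 m and angle between each of tub_center, pot_center, tray_center, angle_center's own z axis and vertical below 0.15 rad); the robot touches nothing.
It fails at once if the robot touched one of the white parts on the disc (contact force between any of the fingers, the arm and tub above 0.3 N or contact force between any of the fingers, the arm and pot above 0.3 N or contact force between any of the fingers, the arm and tray above 0.3 N or contact force between any of the fingers, the arm and angle above 0.3 N).
It fails at once if a white part was lifted off the disc, fell off it or tipped over (z of any of tub_center, pot_center, angle_center in the frame of stand above 0.087 m or z of any of tub_center, pot_center, tray_center, angle_center in the frame of stand below 0.06 m or angle between any of tub_center, pot_center, tray_center, angle_center's own z axis and vertical above 0.5 rad or z of tray_center in the frame of stand above 0.086 m).
It fails at once if the turntable was gripped or pressed hard (over 30 N) (contact force between the fingers and disc above 30 N).
It fails at once if something standing round the turntable was moved by more than 20 mm (distance of any of glue, jar, driver, brush, ruler, sander, scrap from where it was at the start of the episode above 0.02 m).
It also fails if it takes over 56 s, if anything falls off the work surface, if the arm or the gripper's body presses on something with over 40 N, if the wrist force passes 120 N, or if a joint passes its speed limit or range.

ROBOT

A 6-joint arm with a two-finger parallel gripper is mounted at the origin on the work surface. World frame = base frame: x ahead of the robot, y to its left, z up, the work surface at z = 0. Lengths are in m, angles in rad, forces in N, time in s.
With the tool pointing down it reaches from about 0.275 to 0.85 m from the base axis. Payload 19 kg.
Tool frame: the origin (TCP) lies on the centre line of the jaws, within the pads' length; the fingertips stand 14 mm ahead of it and the grasp point (between the pads) lies 5 mm behind it; z points along the fingers, y is the line along which they close (so a half turn about z gives the same grasp; the last joint's range is limited). The gripper opens to 85 mm and grips with 20 to 120 N. Pads are 22 mm wide; open, the fingers measure 114 mm over their backs; the gripper's body (76 mm by 85 mm) begins 54 mm behind the grasp point. The pads swing forward as they close: fully open they stand 13 mm farther back than shut.
Start: joints at [1.102, 0.15, 1.437, -0, 1.554, -0.134], TCP at [0.189, 0.543, 0.245] pointing down, gripper open.
Joint ranges: [-2.8, 2.8], [-0.68, 2.1], [0.12, 2.68], [-1.39, 4.53], [0.16, 2.79], [-2.81, 2.81]. Speed limits (rad/s): [1.89, 1.89, 2.22, 3.01, 3.01, 3.01].

INTERFACE

Orientations are given as a unit quaternion [x, y, z, w].
In Python, from plant import * gives the robot as it stands. The module is installed in compiled form; this text tells all that it offers. Calls block until the motion is done:
- goto(position, orientation): joint-space move of the TCP to a pose.
- movel(position, ori=None, rate=0.15): straight line of the TCP; ori=None keeps the orientation; rate is the mean speed in m/s.
- move_joints(angles): joint-space move.
- grip(opening): finger opening in m; the grip force is fixed at half the most; returns when the fingers have stopped.
- hold(seconds).
- ik(position, orientation): joint angles nearest the present ones, or None.
- get_image(name): name is "side" or "top"; returns the picture (400x640x3 uint8, blue, green, red); there is no depth.
- get_calibration(name): a dict with "fx", "fy", "cx", "cy" (pixels), "R" (3x3) and "t" (3): a world point X has camera coordinates R X + t. Camera axes: x right, y down, z forward; pixel columns grow to the right and rows downward; lengths in m; the calibration is good to about 2 mm. A picture is of the moment at which its call begins. get_calibration takes no time and is no camera call.
A pose or a line that the arm cannot do raises Unreachable and nothing moves.
- finish_job(): hands the job in; it is judged then, once.
Readings, each from a call of its own:
- current_time(): time.
- current_q(): joint angles.
- current_qd(): joint speeds.
- current_joint_efforts(): joint torques, N m.
- current_eef_pos(): TCP position.
- current_eef_rot(): TCP orientation.
- current_force(): force on the tool from outside, world axes, zero at the start.
- current_moment(): the same for the moment, N m.
- current_width(): finger opening in m.
- current_finger_force(): force on a finger pad.
Only numpy, scipy, OpenCV 4.12 (cv2) and the standard library are available. Lean on these libraries where they do the work, as an engineer would, in place of code of your own. Each camera call takes 0.05 s, during which the arm holds its last target. There are 200 camera calls.

## Working session

There is one attempt and no reset: what is moved stays moved. The work goes in short steps, each a Python script; the robot and the scene stay as the last script left them, time stands still between calls to the robot, and variables do not carry over. Pictures are saved under pics/ and viewed, at most 10 in all, crops included, and the job is handed in when it is done.

```bash
mkdir -p pics
python3 - <<'E'
from plant import *
import cv2
for n in("top","side"):
    cv2.imwrite(f"pics/{n}0.png",get_image(n)); c=get_calibration(n); print(n,c)
print(current_time())
E
```

```text
top {'fx': 402.8773886554556, 'fy': 402.8773886554556, 'cx': 321.17510241783714, 'cy': 200.27215918114308, 'R': array([[ 2.85756294e-02, -9.99591332e-01,  7.76420110e-04],
       [-9.93759636e-01, -2.84926821e-02, -1.07842260e-01],
       [ 1.07820311e-01,  2.31008549e-03, -9.94167714e-01]]), 't': array([0.05740145, 0.55950629, 1.10246309])}
side {'fx': 390.11051663000757, 'fy': 390.11051663000757, 'cx': 320.1836333415535, 'cy': 195.0100647082611, 'R': array([[ 0.93292949, -0.36002183,  0.00518213],
       [-0.21601753, -0.57116775, -0.79189888],
       [ 0.28806075,  0.73766638, -0.61063026]]), 't': array([-0.50686937,  0.23287206,  0.66959921])}
0.1
```

View pics/top0.png

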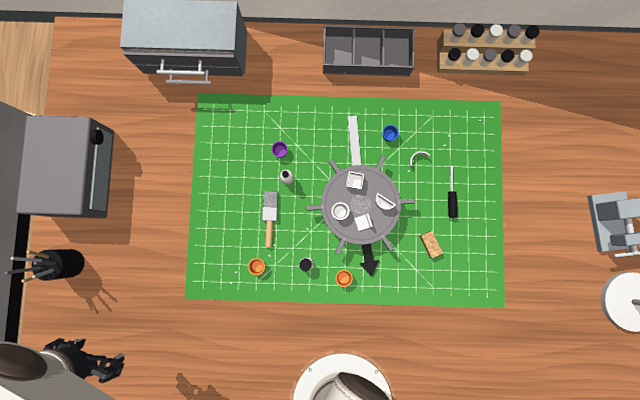

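View pics/side0.png

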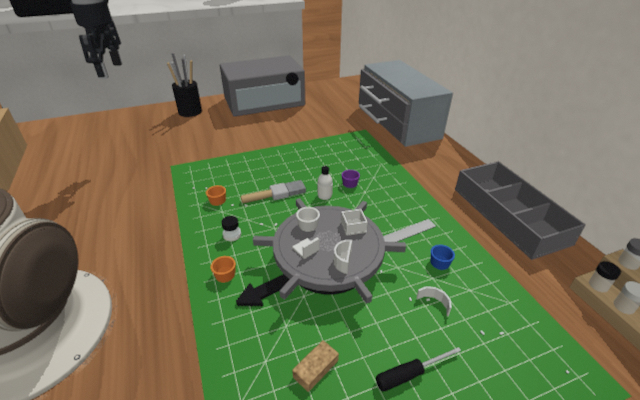

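Top view: hub about (361,204), tub about (385,201) on the right, arrow point about (371,275). The tub has to go roughly 85° clockwise. I'll zoom in for exact pixels.

```bash
cat > h.py <<'E'
from plant import *
import cv2, numpy as np
def px(n,uv,z):
    c=get_calibration(n); d=c["R"].T@np.array([(uv[0]-c["cx"])/c["fx"],(uv[1]-c["cy"])/c["fy"],1])
    o=-c["R"].T@c["t"]; return (o+d*(z-o[2])/d[2])[:2]
def proj(n,X):
    c=get_calibration(n); p=c["R"]@np.asarray(X)+c["t"]; return [c["fx"]*p[0]/p[2]+c["cx"],c["fy"]*p[1]/p[2]+c["cy"]]
def crop(name,u0=295,v0=145,w=130,h=140,k=4):
    im=get_image("top"); cv2.imwrite(name,cv2.resize(im[v0:v0+h,u0:u0+w],None,fx=k,fy=k,interpolation=cv2.INTER_CUBIC)); return im
E
python3 -c "
from h import *
crop('pics/c1.png')"
```

```text
(no output)
```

View pics/c1.png

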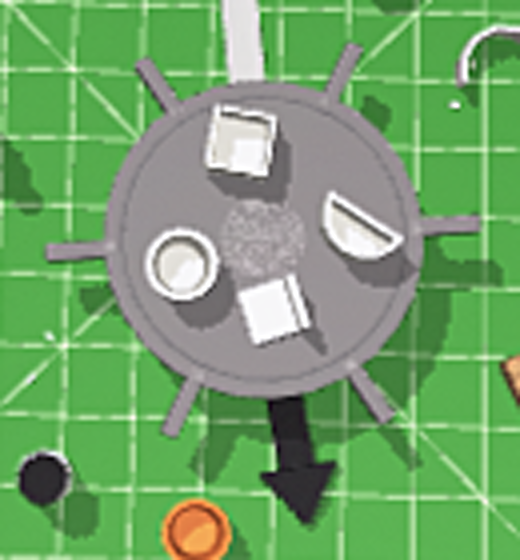

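Crop: the disc centre is at about (264,240), the mean of the lug ends. The arrow point is at (307,524), the tub's flat wall ends are at (330,195) and (402,240), and the upper right lug's end is at (355,47).

```bash
cat >> h.py <<'E'
from scipy.spatial.transform import Rotation as Ro
C=lambda u,v,z:px("top",(295+u/4-.375,145+v/4-.375),z)
def ang(v): return np.degrees(np.arctan2(v[1],v[0]))
hub=C(264.2,239.7,.06)
def pose(a,r=.135,z=.052,off=0):
    """tool down at polar angle a (deg) about the hub, tool x radial (+off deg)"""
    p=[hub[0]+r*np.cos(np.radians(a)),hub[1]+r*np.sin(np.radians(a)),z]
    return p,(Ro.from_euler('z',a+off,degrees=True)*Ro.from_euler('x',180,degrees=True)).as_quat()
E
python3 - <<'E'
from h import *
print('hub',hub)
fr=ang(C(307,524,.01)-hub); print('front',fr)
for l in [(479,223),(386,418),(172,434),(48,253),(145,63),(355,47)]:
    d=C(*l,.06)-hub; print('lug',ang(d),np.hypot(*d))
d=C(356,232,.09)-hub; t=ang(d); print('tub',t,np.hypot(*d),'turn',(fr-t+180)%360-180)
for n,u in dict(jar=(306,265),orange=(344,278),sander=(431,245),glue=(287,177),scrap=(420,160),blue=(390,133)).items():
    d=px("top",u,.03)-hub; print(n,ang(d),np.hypot(*d))
for off in(0,90,180,270):
  print(off,[None if (q:=ik(*pose(a,z=z,off=off))) is None else np.round(q,2).tolist() for a,z in((10,.052),(-40,.052),(-80,.052),(-120,.052))])
E
```

```text
hub [ 0.54574114 -0.03497462]
front -168.8168060182032
lug -83.89573703295886 0.14759148802839325
lug -144.56302592125246 0.14561444570913792
lug 155.86193298769314 0.14627418170293338
lug 95.17601292728646 0.14802966985203153
lug 35.09973866647274 0.1471992616282766
lug -23.984098241059048 0.14871492773912787
tub -86.17760217849279 0.058191325360214964 turn -82.63920383971042
jar 139.36846702036482 0.2228948127309516
orange 168.94929591407666 0.20536281508251314
sander -117.51010848446292 0.2258483104763889
glue 69.98891422928588 0.22021683561040084
scrap -51.39761791358221 0.21655363413459341
blue -21.48064549803607 0.22708561695443139
0 [[-0.13, 0.48, 1.41, -0.0, 1.25, 1.27], [-0.3, 0.45, 1.46, -0.0, 1.24, 1.97], [-0.42, 0.32, 1.63, -0.0, 1.19, 2.55], None]
90 [[-0.13, 0.48, 1.41, 0.0, 1.25, -0.3], [-0.3, 0.45, 1.46, -0.0, 1.24, 0.4], [-0.42, 0.32, 1.63, -0.0, 1.19, 0.98], [-0.46, 0.15, 1.85, -0.0, 1.14, 1.63]]
180 [[-0.13, 0.48, 1.41, 0.0, 1.25, -1.88], [-0.3, 0.45, 1.46, 0.0, 1.24, -1.17], [-0.42, 0.32, 1.63, 0.0, 1.19, -0.59], [-0.46, 0.15, 1.85, -0.0, 1.14, 0.06]]
270 [None, [-0.3, 0.45, 1.46, 0.0, 1.24, -2.75], [-0.42, 0.32, 1.63, 0.0, 1.19, -2.16], [-0.46, 0.15, 1.85, 0.0, 1.14, -1.51]]
```

```bash
cat >> h.py <<'E'
def sweep(a0,a1,step=8,rate=.04):
    for a in np.linspace(a0,a1,int(np.ceil(abs(a1-a0)/step))+1)[1:]:
        p,o=pose(a,off=180); movel(p,o,rate)
E
python3 - <<'E'
from h import *
grip(0)
p,o=pose(6,z=.2,off=180); goto(p,o); print(current_time())
movel(pose(6,off=180)[0],rate=.12); print(current_force(),current_eef_pos())
sweep(6,-86); print(current_time(),current_force(),current_eef_pos())
crop('pics/c2.png')
E
```

```text
3.5667
[-0.09795218 -0.47102869 -0.20346968] [ 0.68041844 -0.0209026   0.05288979]
12.15 [ 0.42735465 -0.27203031 -0.78813312] [ 0.55534037 -0.16965426  0.05206105]
```

View pics/c2.png

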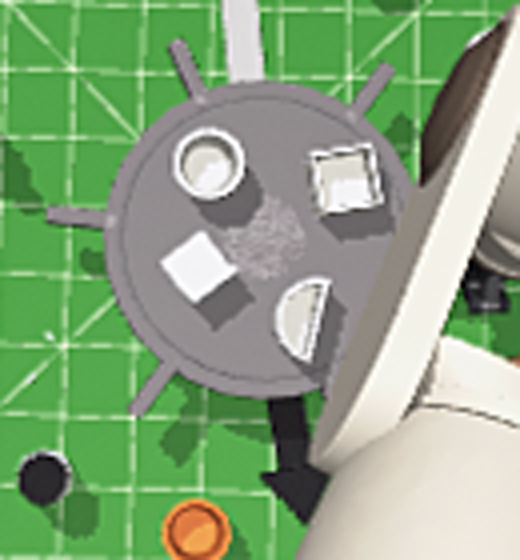

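The turntable has turned with the finger. The tub is now at lower right, with its flat wall ends at (328,280) and (308,358), and the lug ends are at (178,43), (388,68), (48,214) and (138,412). Next I'll work out what turn is left and finish the push.

Run:
```python
from h import *
fr=ang(C(307,524,.01)-hub)
rot=[ang(C(*l,.06)-hub)-b for l,b in [((178,43),35.1),((388,68),-24),((48,214),95.2),((138,412),155.9)]]
print([(r+30)%60-30 for r in rot])
t=ang(C(300.6,314.5,.09)-hub); rem=(fr-t+180)%360-180; print('tub',t,'rem',rem)
d=current_eef_pos()-np.r_[hub,0]; a0=ang(d); print('finger',a0)
assert -35<rem<0
sweep(-86,-86+rem,6,.03); hold(.3)
a=-86+rem
p,o=pose(a+10,off=180); movel(p,o,.05)
movel([p[0],p[1],.2],rate=.12)
p,o=pose(-60,r=.33,z=.3,off=180)
try: goto(p,o)
except Unreachable: move_joints([-1.2]+list(current_q()[1:]))
print(current_time(),current_eef_pos())
crop('pics/c3.png')
```

```text
[np.float64(-10.405486481237546), np.float64(-10.425919523744632), np.float64(-10.376880957248218), np.float64(-10.74911135536692)]
tub -157.0140335740474 rem -11.802772444155806
finger -85.90426768733994
16.7833 [ 0.71053578 -0.32024865  0.29948199]
```

View pics/c3.png

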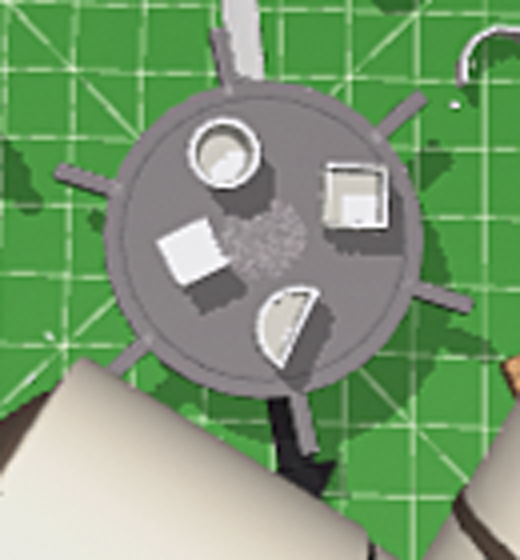

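Tub flat wall ends are now (318,290) and (283,366), so its centroid is about (284,320). I'll check its offset from the arrow's line.

Run:
```python
from h import *
f=C(307,524,.01)-hub; f/=np.hypot(*f)
d=C(284,320.5,.09)-hub
print('along',d@f,'across',f[0]*d[1]-f[1]*d[0],'deg',ang(d)-ang(f),'lugs',ang(C(472,306,.06)-hub),current_force(),current_time())
# arrow shaft edges as cross-check on the front line: shaft centre at disc rim
print(ang(f), ang(C(287,405,.01)-hub))
# expected pixel (crop) of the tub centroid if exactly on the line
u,v=proj("top",[*(hub+f*.058),.09]); print((u-295+.375)*4,(v-145+.375)*4)
```

```text
along 0.057413698414650445 across 2.711050866993983e-05 deg 0.027054825846192898 lugs -106.18764673130708 [ 0.02914705  0.2236099  -0.78977697] 16.8333
-168.8168060182032 -168.36113491246803
284.11708483389725 321.38183557879245
```

The tub is on the line (about 0 mm across, 57 mm out), the disc is at rest and the hand is clear.

```bash
python3 -c "
from plant import *
print(finish_job())"
```

```text
the job is handed in; nothing more can be done
None
```

The turntable is turned so that the half-moon tub stands at the front, measured within about 1 mm of the arrow's line and 57 mm from the axis. The hand is clear and the job was handed in at about 17 s; no verdict came back.

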